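Pack the micrometer under its retaining bar

ROBOT

A 7-joint arm with a two-finger parallel gripper is mounted at the origin on a cart in front of the work surface, level with it; the furniture and walls round the work are solid. World frame = base frame: x ahead of the robot, y to its left, z up, the work surface at z = 0. Lengths are in m, angles in rad, forces in N, time in s.
With the tool pointing down it reaches from about 0.35 to 0.775 m from the base axis. Payload 3.1 kg.
Tool frame: the origin (TCP) lies where the fingers leave the gripper's body, on its centre line; the fingertips stand 73 mm ahead of it and the grasp point (between the pads) lies 54 mm ahead of it; z points along the fingers, y is the line along which they close (so a half turn about z gives the same grasp; the last joint's range is limited). The gripper opens to 85 mm and grips with 20 to 120 N. Pads are 22 mm wide; open, the fingers measure 114 mm over their backs; the gripper's body (76 mm by 85 mm) begins 54 mm behind the grasp point. The pads swing forward as they close: fully open they stand 13 mm farther back than shut.
Start: joints at [-1.214, 0.311, 0.014, 1.512, -0.004, 1.319, -0.027], TCP at [0.214, 0.507, 0.304] pointing down, gripper open.
Joint ranges: [-2.7, 2.7], [-0.3, 1.91], [-1.27, 1.3], [0.12, 2.57], [-1.44, 4.58], [0.2, 2.03], [-3.05, 3.05]. Speed limits (rad/s): [2.79, 2.79, 3.14, 3.14, 3.14, 3.14, 3.14].

INTERFACE

Orientations are given as a 3x3 rotation matrix whose columns are the frame's x, y, z axes.
In Python, from cell import bot, gripper_open, clamp, eyes, readout gives the robot as it stands. Calls block until the motion is done:
- bot.reach(position, orientation): joint-space move of the TCP to a pose.
- bot.move_linear(position, max_speed=0.15, rot=None): straight line of the TCP; rot=None keeps the orientation; max_speed is the mean speed in m/s.
- bot.set_joints(angles): joint-space move.
- gripper_open() and clamp(squeeze=None): open the fingers fully, or close them until they stop; squeeze is the grip in N (None keeps the last).
- bot.wait(seconds).
- bot.inverse_kinematics(position, orientation): joint angles nearest the present ones, or None.
- eyes.snapshot(name): name is "scene" or "side" or "wrist"; returns the picture (400x640x3 uint8, red, green, blue); there is no depth.
- eyes.camera_info(name): a dict with "fx", "fy", "cx", "cy" (pixels), "dist_coeffs" ([k1, k2, p1, p2, k3] as OpenCV has them; the pictures are not rectified), "world_from_camera" (4x4, takes a point from camera to world coordinates). Camera axes: x right, y up, looking along -z (the intrinsics and any distortion apply to the point x, -y, -z); pixel columns grow to the right and rows downward; lengths in m; the calibration is good to about 2 mm. A picture is of the moment at which its call begins: read the wrist's pose just before it. camera_info takes no time and is no camera call; for the wrist camera it gives the pose at the moment of the call.
A pose or a line that the arm cannot do raises bot.MotionError and nothing moves.
- bot.close_job(): hands the job in; it is judged then, once.
Readings, each from a call of its own:
- readout.read_time_s(): time.
- readout.read_joint_pos(): joint angles.
- readout.read_joint_velocities(): joint speeds.
- readout.read_effort(): joint torques, N m.
- readout.read_ee_pos(): TCP position.
- readout.read_ee_rot(): TCP orientation.
- readout.read_contact_force(): force on the tool from outside, world axes, zero at the start.
- readout.read_moment(): the same for the moment, N m.
- readout.read_finger_gap(): finger opening in m.
- readout.read_grasp_force(): force on a finger pad.
Only numpy, scipy, OpenCV 4.12 (cv2) and the standard library are available. Lean on these libraries where they do the work, as an engineer would, in place of code of your own. Each camera call takes 0.05 s, during which the arm holds its last target. There are 200 camera calls.

TASK

Pack the micrometer for its trip to calibration: lay it flat in the long nest of the grey transport tray, inside the low corner rims, either way round. Then take the retaining bar from its sloping rest by the grip rib and lay it across the tray's two supports, rib up, fully down in both notches and centred, so that it bridges the micrometer. Set both down gently, without dropping or ramming them, and leave the turned shaft, the round test block and the small case alone.

Things in the scene. Friction and masses are not known exactly. Their poses are not given: they have to be found in the camera images.
- outside_micrometer: Outside micrometer lying flat, loose, 45 x 142 x 17 mm (x, y, z), 0.2 kg. Origin: underside, centre of its outline; z up, y along its length. C-shaped frame at y -1 to 71 mm, z 3 to 12, its back at x -22, open to +x. On an axis at x 14, z 8: round sleeve, 11 mm thick, y -21 to 0, then thimble, 16 mm thick, y -55 to -21. Origin belongs at tray_nest.
- micrometer_thimble (a point): Point on the axis of the micrometer's round thimble, at (14, -34, 8) mm in the micrometer's frame; 16 mm wide along the micrometer's x; a good place to grip.
- tray: Grey fixed tray, 190 x 184 x 10 mm plate; origin: underside centre, on the bench; x along the nest, y from support to support. Nest 160 x 60 mm inside (black mat), rims 8 mm high at the ends and 22 mm along each long side from the corners. Aluminium supports at y +-75 mm, 16 mm thick, 66 mm wide in x; seats 32 mm above the bench in notches 41 mm wide in x, flared cheeks to 45 mm.
- tray_nest (a point): Centre of the nest's floor, 10 mm above the bench; axes as the tray's.
- tray_seat (a point): Point midway between the two notches at the height of their seats (32 mm above the bench), over the centre of the nest; axes as the tray's. The bar's origin belongs here.
- bar: Retaining bar, loose, 0.3 kg: aluminium flat 36 x 180 x 10 mm (x, y, z) with a black grip rib on its middle, 18 mm wide in x, 70 mm long in y, 29 mm high above the flat. Origin: underside centre, z out through the rib, y along the bar. Starts on the rest, z leaning 28 degrees from vertical. When seated it clears the micrometer by 5 mm.
- bar_rib (a point): Point inside the grip rib on its midline, 32 mm above the bar's underside, 7 mm below the rib's top; where to grip across the rib.
- rest: Dark steel sloping rest, fixed, foot 74 x 150 mm (x, y); origin: centre of the foot, on the bench. Its face, 56 mm deep and sloping 28 degrees, rises towards the rest's +x and so looks up and to -x; its middle is 52 mm above the bench. A 7 mm lip holds the bar at the lower edge. The bar lies with its y along the rest's y.
- turned_shaft: Bystander: stepped turned steel shaft standing upright, 24 x 24 x 62 mm, origin under its centre.
- test_block: Bystander: round steel test block, 60 mm across, 12 mm high, origin under its centre.
- small_case: Bystander: small red and black case, 38 x 56 x 22 mm, origin under its centre.

How it is judged:
By the outcome, as a careful person would: the job done as asked, in the order asked, and still so for the second after the job is handed in, with the robot touching nothing.
It also fails if it takes over 58 s, if anything falls off the work surface, if the arm or the gripper's body presses on something with over 40 N, if the wrist force passes 120 N, or if a joint passes its speed limit or range.

## Working session

There is one attempt and no reset: what is moved stays moved. The work goes in short steps, each a Python script; the robot and the scene stay as the last script left them, time stands still between calls to the robot, and variables do not carry over. Pictures are saved under pics/ and viewed, at most 14 in all, crops included, and the job is handed in when it is done.

```bash
mkdir -p pics; ls
python3 - <<'E'
from cell import bot, eyes, readout
import cv2, numpy as np
np.set_printoptions(precision=4,suppress=True)
for n in ("scene","side","wrist"):
    i=eyes.camera_info(n); print(n,i)
    cv2.imwrite(f"pics/{n}0.png",eyes.snapshot(n)[:,:,::-1])
a=cv2.imread("pics/scene0.png");b=cv2.imread("pics/side0.png")
print(readout.read_time_s())
E
```

```text
pics
scene {'fx': 462.7788672471564, 'fy': 462.7788672471564, 'cx': 315.5416650936844, 'cy': 197.14728557005958, 'dist_coeffs': array([-0.0053,  0.    ,  0.    ,  0.    ,  0.    ]), 'world_from_camera': array([[ 0.6003,  0.5968, -0.5324, -0.0403],
       [-0.7996,  0.4329, -0.4162, -0.3634],
       [-0.0179,  0.6756,  0.7371,  1.0017],
       [ 0.    ,  0.    ,  0.    ,  1.    ]])}
side {'fx': 397.71079953837375, 'fy': 397.71079953837375, 'cx': 327.24510119245133, 'cy': 195.25119784035772, 'dist_coeffs': array([-0.0911,  0.    ,  0.    ,  0.    ,  0.    ]), 'world_from_camera': array([[ 0.8881,  0.2994, -0.3487,  0.2419],
       [-0.4596,  0.5724, -0.6791, -0.5618],
       [-0.0037,  0.7634,  0.646 ,  0.7392],
       [ 0.    ,  0.    ,  0.    ,  1.    ]])}
wrist {'fx': 306.450305016709, 'fy': 306.450305016709, 'cx': 320.1500835592138, 'cy': 197.72242096896667, 'dist_coeffs': array([0.0124, 0.    , 0.    , 0.    , 0.    ]), 'world_from_camera': array([[ 0.3875, -0.873 , -0.2961,  0.1368],
       [ 0.9219,  0.366 ,  0.1273,  0.5384],
       [-0.0027, -0.3223,  0.9466,  0.3728],
       [ 0.    ,  0.    ,  0.    ,  1.    ]])}
0.15
```

View pics/scene0.png

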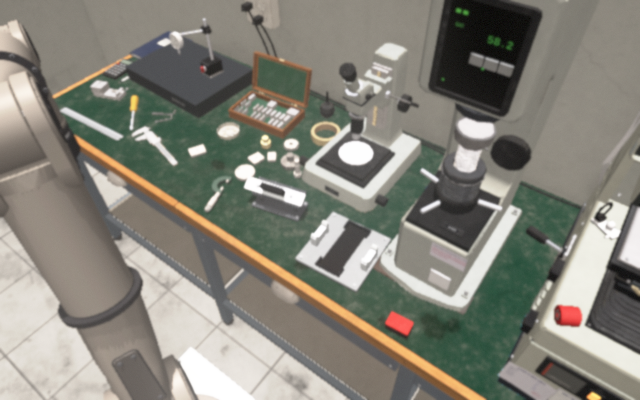

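View pics/side0.png

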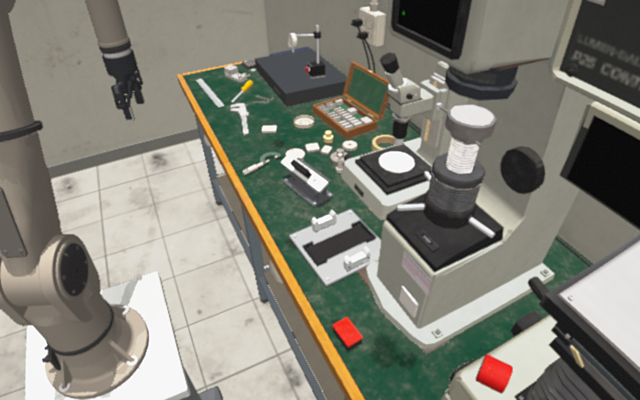

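The scene view shows the micrometer at about (216,192), bar and rest at (277,197) and tray at (345,250). In the side view they are at about (262,163), (305,177) and (337,245). Next I'll get rough positions, then look from closer with the wrist camera.

```bash
cat > h.py <<'E'
import numpy as np, cv2
from cell import bot, gripper_open, clamp, eyes, readout
np.set_printoptions(precision=4,suppress=True)
def ray(info,px):
    K=np.array([[info["fx"],0,info["cx"]],[0,info["fy"],info["cy"]],[0,0,1]])
    u=cv2.undistortPoints(np.array(px,float).reshape(-1,1,2),K,np.array(info["dist_coeffs"])).reshape(-1,2)
    d=np.c_[u[:,0],-u[:,1],-np.ones(len(u))]
    T=np.array(info["world_from_camera"]); return T[:3,3],d@T[:3,:3].T
def onplane(info,px,z):
    o,d=ray(info,px); return o+d*((z-o[2])/d[:,2])[:,None]
def project(info,P):
    T=np.linalg.inv(info["world_from_camera"]); c=np.atleast_2d(P)@T[:3,:3].T+T[:3,3]
    c=c*[1,-1,-1]
    K=np.array([[info["fx"],0,info["cx"]],[0,info["fy"],info["cy"]],[0,0,1]])
    return cv2.projectPoints(c,np.zeros(3),np.zeros(3),K,np.array(info["dist_coeffs"]))[0].reshape(-1,2)
def R(yaw): # tool down; tool y axis along world yaw+90 
    c,s=np.cos(yaw),np.sin(yaw)
    return np.array([[c,s,0],[s,-c,0],[0,0,-1.]])
E
python3 - <<'E'
from h import *
for n,p in (("scene",[(216,192),(277,190),(345,250),(400,324)]),("side",[(262,163),(303,170),(337,245),(347,332)])):
    print(n,onplane(eyes.camera_info(n),p,0.02))
p=readout.read_ee_pos();Rm=readout.read_ee_rot();print(p,Rm)
T=eyes.camera_info("wrist")["world_from_camera"]
print("cam in tool",Rm.T@(T[:3,3]-p),"\n",Rm.T@T[:3,:3])
for x,y in ((.6,.2),(.55,.1),(.5,.2),(.5,.1),(.55,.3)):
  for yaw in np.arange(-180,180,30):
    q=bot.inverse_kinematics([x,y,.30],R(np.radians(yaw)))
    if q is not None: print(x,y,yaw,np.array(q))
E
```

```text
scene [[ 0.5143  0.4389  0.02  ]
 [ 0.6254  0.2993  0.02  ]
 [ 0.5648  0.0169  0.02  ]
 [ 0.4671 -0.2028  0.02  ]]
side [[ 0.5217  0.4262  0.02  ]
 [ 0.6195  0.3335  0.02  ]
 [ 0.5649  0.0162  0.02  ]
 [ 0.4701 -0.2013  0.02  ]]
[0.2134 0.5064 0.303 ] [[-0.9215  0.3883 -0.0006]
 [ 0.3883  0.9215 -0.0018]
 [-0.0001 -0.0019 -1.    ]]
cam in tool [ 0.083  -0.0004 -0.0699] 
 [[ 0.0008  0.9467  0.3222]
 [ 1.     -0.001   0.0002]
 [ 0.0005  0.3222 -0.9467]]
0.6 0.2 -180 [-0.5153  0.4916  0.2649  1.2751 -0.1259  1.3909  1.3129]
0.6 0.2 -150 [-0.4564  0.4872  0.1707  1.2723 -0.081   1.3888  1.8039]
0.6 0.2 -120 [-0.4111  0.4857  0.0989  1.27   -0.0469  1.3881  2.3029]
0.6 0.2 -90 [-0.3525  0.486   0.006   1.2671 -0.0028  1.3884  2.7949]
0.6 0.2 -60 [-0.9633  0.6908  1.1239  1.295  -0.6131  1.5157 -2.5281]
0.6 0.2 -30 [-0.9633  0.6908  1.1239  1.295  -0.6131  1.5157 -2.0045]
0.6 0.2 0 [-0.7413  0.5396  0.6447  1.2857 -0.3178  1.4174 -1.689 ]
0.6 0.2 30 [-0.7135  0.5303  0.5952  1.2845 -0.2913  1.412  -1.1846]
0.6 0.2 60 [-0.6916  0.5238  0.5571  1.2835 -0.2713  1.4084 -0.6756]
0.6 0.2 90 [-0.
[... 2869 characters left out ...]
0.3 -120 [-0.5268  0.4732  0.0003  1.2867 -0.0001  1.3816  2.0915]
0.55 0.3 -90 [-0.4712  0.476  -0.0866  1.284   0.0404  1.3833  2.5858]
0.55 0.3 -60 [-1.1521  0.6774  1.1241  1.3148 -0.6022  1.5061 -2.706 ]
0.55 0.3 -30 [-1.1521  0.6774  1.1241  1.3148 -0.6022  1.5061 -2.1824]
0.55 0.3 0 [-0.9105  0.521   0.6183  1.3049 -0.2968  1.4067 -1.8786]
0.55 0.3 30 [-0.8637  0.5073  0.538   1.3028 -0.2554  1.3991 -1.3856]
0.55 0.3 60 [-0.8229  0.4977  0.47    1.3009 -0.2214  1.3939 -0.8872]
0.55 0.3 90 [-0.7732  0.4884  0.3887  1.2986 -0.1818  1.389  -0.393 ]
0.55 0.3 120 [-0.7223  0.4813  0.3071  1.2962 -0.1429  1.3853  0.1018]
0.55 0.3 150 [-0.6708  0.4764  0.2255  1.2937 -0.1046  1.3829  0.5971]
```

Run:
```python
from h import *
import pickle
inf={}
for n,p in (("w1",(.50,.36,.27)),("w2",(.50,.05,.24))):
    bot.reach(p,R(np.pi)); bot.wait(.2)
    inf[n]=eyes.camera_info("wrist"); im=eyes.snapshot("wrist")
    cv2.imwrite(f"pics/{n}.png",im[:,:,::-1])
pickle.dump(inf,open("inf.pkl","wb")); print(readout.read_time_s(), readout.read_ee_pos())
```

```text
3.0667 [0.5002 0.0514 0.24  ]
```

View pics/w1.png

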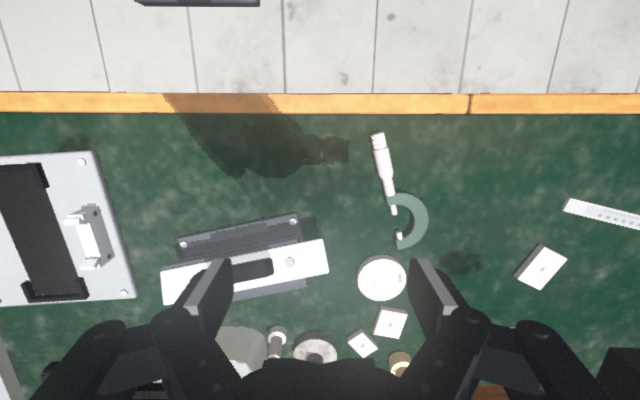

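View pics/w2.png

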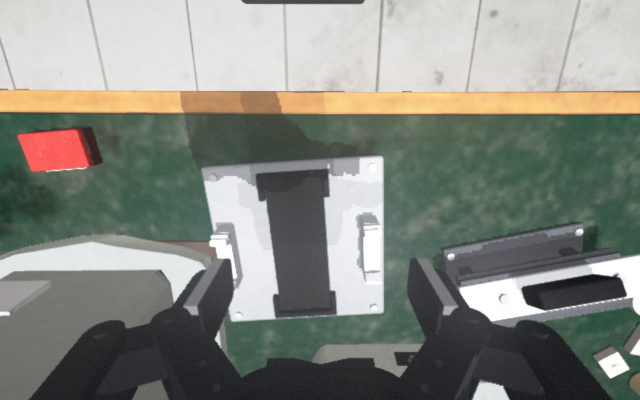

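w1: the micrometer thimble is at (380,150). Its frame arc is at (405,222), opening left (−y), with the thimble end toward the robot. The bar runs (160,282)–(328,255), the rest's foot is at (240,235). w2: the nest mat is at (293,243), supports at (222,250) and (372,248), comparator at the left. I'll zoom in on the rest and the tray.

Run:
```python
import cv2,numpy as np
a=cv2.imread("pics/w1.png")[190:320,150:345]; b=cv2.imread("pics/w2.png")[140:335,190:395]
a=cv2.resize(a,None,fx=4,fy=4,interpolation=cv2.INTER_CUBIC); cv2.imwrite("pics/a.png",a)
c=cv2.imread("pics/w2.png")[210:340,430:640]; 
b=cv2.resize(b,(630,600),interpolation=cv2.INTER_CUBIC); cv2.imwrite("pics/b.png",b)
```

```text
(no output)
```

View pics/a.png

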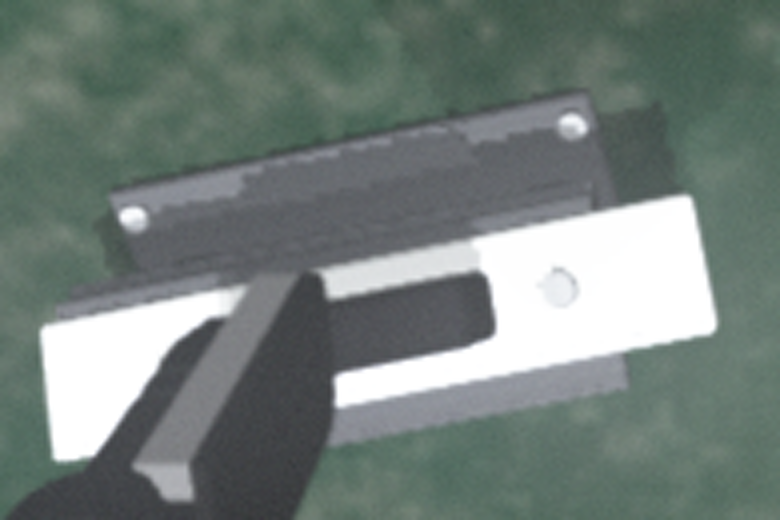

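View pics/b.png

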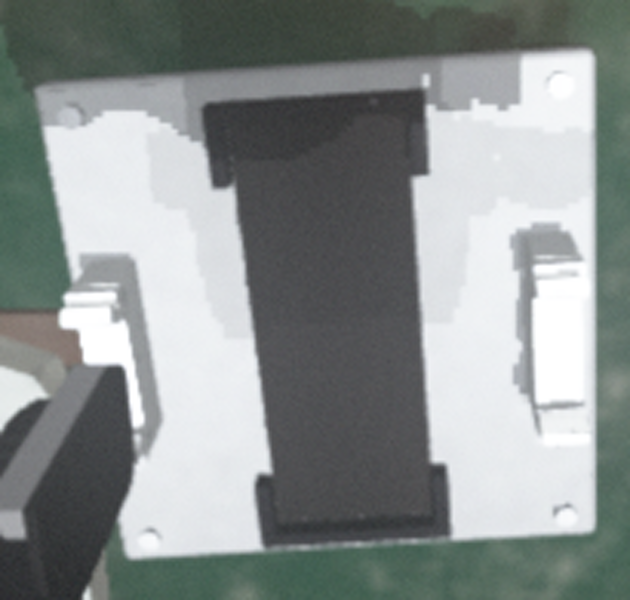

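The rest faces the robot: lip on the −x side, bar leaning toward −x. The tray corners are clear, at crop points (40,88), (593,50), (595,532) and (128,558). Next I'll measure all three precisely.

```bash
cat > meas.py <<'E'
from h import *
from scipy.optimize import least_squares
def sub(im,c):
    g=cv2.cvtColor(im,cv2.COLOR_BGR2GRAY)
    return cv2.cornerSubPix(g,np.float32(c).reshape(-1,1,2),(3,3),(-1,-1),(3,50,.01)).reshape(-1,2)
t=np.radians(28)
def barR(yaw,t=t): # z leans toward bar -x
    Z=np.array([[np.cos(yaw),-np.sin(yaw),0],[np.sin(yaw),np.cos(yaw),0],[0,0,1]])
    return Z@np.array([[np.cos(t),0,-np.sin(t)],[0,1,0],[np.sin(t),0,np.cos(t)]])
BAR=np.array([[-18,-90,10],[-18,90,10],[18,90,10],[18,-90,10]])/1e3  # TL,TR,BR,BL in w1-like view
def barfit(views,x0):  # views: [(info,idx,px)]
    f=lambda v:np.concatenate([(project(i,(BAR@barR(v[3],v[4]).T+v[:3])[k])-p).ravel() for i,k,p in views])
    return least_squares(f,x0)
E
python3 - <<'E'
from meas import *
import pickle
inf=pickle.load(open("inf.pkl","rb")); w1=cv2.imread("pics/w1.png"); w2=cv2.imread("pics/w2.png")
c=np.array([(40,88),(593,50),(595,532),(128,558)])/[630/205,600/195]+[190,140]
s=sub(w2,c); print(c-s)
P=onplane(inf["w2"],s,.010); print("tray",P, np.linalg.norm(np.roll(P,-1,0)-P,axis=1)); print("centre",P.mean(0))
s1=np.array([(205,105),(424,93),(448,537),(265,545)])/[630/205,600/195]+[190,140]
N=onplane(inf["w2"],s1,.018); print("nest rim",np.linalg.norm(np.roll(N,-1,0)-N,axis=1),N.mean(0))
ex=P[3]+P[2]-P[0]-P[1]; ey=P[1]+P[2]-P[0]-P[3]
print("yaw",np.degrees([np.arctan2(ex[1],ex[0]),np.arctan2(-ey[0],ey[1])]))
c=np.array([(42,327),(690,196),(717,330),(52,461)])/4+[150,190]
s=sub(w1,c); print(c-s)
for px in (c,s):
    r=barfit([(inf["w1"],range(4),px)],[.62,.28,.05,.2,.49]); print("bar",r.x,np.degrees(r.x[3:]),"res",r.fun)
# micrometer white part
hsv=cv2.cvtColor(w1,cv2.COLOR_BGR2HSV)
m=((hsv[...,2]>150)&(hsv[...,1]<45)).astype(np.uint8); roi=np.zeros_like(m); roi[122:208,360:410]=1
n,l,st,ce=cv2.connectedComponentsWithStats(m*roi); print(st[1:],ce[1:])
k=1+np.argmax(st[1:,4]); ys,xs=np.where(l==k)
W=onplane(inf["w1"],np.c_[xs,ys],.008)[:,:2]
vx,vy,x0,y0=cv2.fitLine(W.astype(np.float32),cv2.DIST_L2,0,.001,.001).ravel()
if vx<0:vx,vy=-vx,-vy
print("axis",vx,vy,np.degrees(np.arctan2(-vx,vy)))
a=(W-[x0,y0])@[vx,vy]; b=(W-[x0,y0])@[-vy,vx]
for lo in np.arange(a.min(),a.max(),.004):
    q=(a>=lo)&(a<lo+.004); print(f"{lo*1e3:.1f} w {np.ptp(b[q])*1e3:.1f} c {(b[q].max()+b[q].min())*500:.1f}")
print(x0,y0)
print("anvil pts",onplane(inf["w1"],[(394,210),(399,236),(428,220),(380,133)],.008))
E
```

```text
[[2.0957 0.4002]
 [1.1744 0.2875]
 [0.9247 0.7554]
 [0.1351 0.1919]]
tray [[ 0.4886 -0.0678  0.01  ]
 [ 0.4755  0.1121  0.01  ]
 [ 0.6618  0.1259  0.01  ]
 [ 0.6753 -0.0538  0.01  ]] [0.1804 0.1868 0.1801 0.1873]
centre [0.5753 0.0291 0.01  ]
nest rim [0.0699 0.171  0.0689 0.1708] [0.5755 0.0298 0.018 ]
yaw [4.2544 4.2348]
[[ 0.893   0.1229]
 [ 0.7213  0.7479]
 [ 0.9232 -0.0563]
 [-0.0947  0.5261]]
bar [0.5995 0.2808 0.05   0.2238 0.5304] [12.8227 30.3918] res [ 0.0411 -0.4364 -0.0705 -0.6049 -0.1344  0.6316  0.1694  0.3834]
bar [0.5991 0.28   0.0491 0.2241 0.4779] [12.8392 27.3832] res [-0.0451 -0.5014 -0.202  -0.1315  0.076   0.1907  0.1706  0.4287]
[[ 371  132   39   76 1094]] [[386.9598 170.925 ]]
axis 0.9301316 0.36722636 -68.45534
-44.4 w 14.2 c 2.3
-40.4 w 14.3 c 1.7
-36.4 w 14.6 c 1.5
-32.4 w 14.4 c 1.1
-28.4 w 15.8 c 0.7
-24.4 w 15.8 c 0.4
-20.4 w 16.2 c 0.3
-16.4 w 16.3 c -0.4
-12.4 w 16.1 c -0.9
-8.4 w 15.7 c -1.0
-4.4 w 15.8 c -1.4
-0.4 w 15.9 c -1.7
3.6 w 13.1 c -2.0
7.6 w 11.5 c -2.6
11.6 w 10.5 c -3.1
15.6 w 10.9 c -3.6
19.6 w 10.9 c -4.3
23.6 w 10.2 c -4.3
27.6 w 17.7 c -0.9
31.6 w 24.8 c 2.6
35.6 w 24.8 c 2.3
39.6 w 23.1 c 2.1
43.6 w 16.7 c 4.3
47.6 w 1.1 c 10.8
0.49740556 0.43588114
anvil pts [[0.5433 0.4473 0.008 ]
 [0.5765 0.4559 0.008 ]
 [0.5557 0.4881 0.008 ]
 [0.4553 0.4251 0.008 ]]
```

Everything is consistent. The tray centre is (0.5754, 0.0295) at yaw 4.25°, and the nest rim measures 170×70. The thimble is 16 mm wide and 34 mm long, with its axis at 15.5°. The bar tilt fits 27–30° at a height of 49 mm.

I'll grip the thimble at y_m = −44 mm so the open fingers clear the supports.

Run:
```python
from h import *
import pickle
y=np.radians(195.5); g=np.array([.4800,.4291])
bot.reach([*g,.20],R(y)); bot.move_linear([*g,.0765],.12)
clamp(80); print("gap",readout.read_finger_gap(),readout.read_grasp_force(),readout.read_contact_force(),readout.read_ee_pos())
f0=np.array(readout.read_contact_force())
bot.move_linear([*g,.11],.05); bot.wait(.2); print("lift",readout.read_finger_gap(),readout.read_contact_force())
bot.move_linear([*g,.23],.2)
yt=np.radians(4.25); c,s=np.cos(yt),np.sin(yt); T=np.array([.5754,.0295])
p=T+np.array([[c,-s],[s,c]])@[-.0455,-.0105]; print(p)
bot.reach([*p,.23],R(yt+np.pi)); bot.wait(.3)
inf={"w3":eyes.camera_info("wrist")}; im=eyes.snapshot("wrist"); sd=eyes.snapshot("side")
pickle.dump(inf,open("inf3.pkl","wb")); cv2.imwrite("pics/w3.png",im[:,:,::-1]); cv2.imwrite("pics/side3.png",sd[:,:,::-1])
up=cv2.resize(sd[120:300,230:440,::-1],None,fx=2,fy=2,interpolation=cv2.INTER_CUBIC)
cv2.imwrite("pics/c3.png",np.hstack([im[100:400,150:490,::-1],cv2.resize(up,(350,300))]))
print(readout.read_ee_pos(),readout.read_contact_force(),readout.read_time_s())
```

```text
gap 0.013024335021405065 78.2059371471405 [-0.6876 -1.2638  2.1809] [0.48   0.4292 0.0769]
lift 0.012760787982079141 [ 0.4262  0.5005 -2.1741]
[0.5308 0.0157]
[0.5308 0.016  0.2299] [ 0.221  -0.6031 -2.4743] 10.05
```

View pics/c3.png

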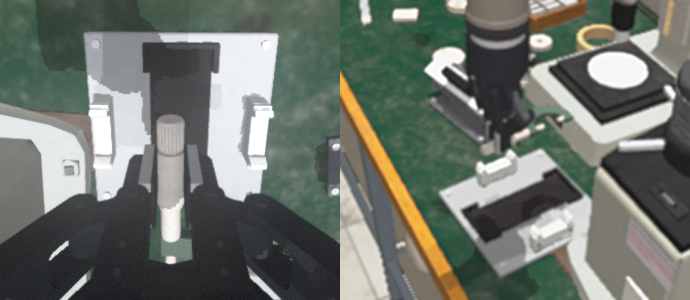

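Held: the thimble is between the fingers, ratchet end at about (320,215) in w3, tray clear below. I'll check the micrometer's pitch against predicted projections before lowering.

Run:
```python
from h import *
import pickle
i=pickle.load(open("inf3.pkl","rb"))["w3"]
p=np.array([.5308,.016]);a=np.radians(4.25);d=np.array([np.cos(a),np.sin(a)]);n=np.array([-d[1],d[0]])
ax=np.array([*p,.23-.0765+.008])
for th in (-8,-4,0,4,8):
    t=np.radians(th); L=lambda y,h,w=0:ax+np.array([*(d*(y*np.cos(t)-h*np.sin(t))+n*w),y*np.sin(t)+h*np.cos(t)])
    print(th,project(i,np.array([L(-.027,.006),L(-.011,.008),L(-.011,0,.008),L(-.011,0,-.008),L(.023,.008),L(.023,.0055),L(.044,.0055)])).round(1).tolist())
im=cv2.imread("pics/w3.png"); c=cv2.resize(im[200:380,280:360],None,fx=3.3,fy=3.3,interpolation=cv2.INTER_CUBIC); cv2.imwrite("pics/d.png",c)
sd=cv2.imread("pics/side3.png"); si=cv2.resize(sd[165:240,285:385],None,fx=5,fy=5,interpolation=cv2.INTER_CUBIC)
h=np.zeros((594,264+500,3),np.uint8); h[:c.shape[0],:264]=c; h[:375,264:]=si; cv2.imwrite("pics/d.png",h)
```

```text
-8 [[320.1, 225.3], [320.0, 256.3], [336.1, 246.4], [304.0, 246.3], [319.9, 308.7], [319.9, 305.0], [319.8, 332.6]]
-4 [[320.1, 222.5], [320.0, 254.4], [336.0, 245.5], [304.0, 245.4], [319.9, 310.2], [319.9, 306.7], [319.8, 336.7]]
0 [[320.1, 220.0], [320.0, 252.5], [335.9, 244.7], [304.1, 244.7], [319.9, 311.5], [319.9, 308.3], [319.8, 340.6]]
4 [[320.1, 217.7], [320.0, 250.7], [335.9, 244.1], [304.2, 244.0], [319.9, 312.6], [319.9, 309.6], [319.8, 344.2]]
8 [[320.1, 215.7], [320.0, 249.0], [335.8, 243.5], [304.3, 243.4], [319.9, 313.5], [319.9, 310.8], [319.8, 347.6]]
```

View pics/d.png

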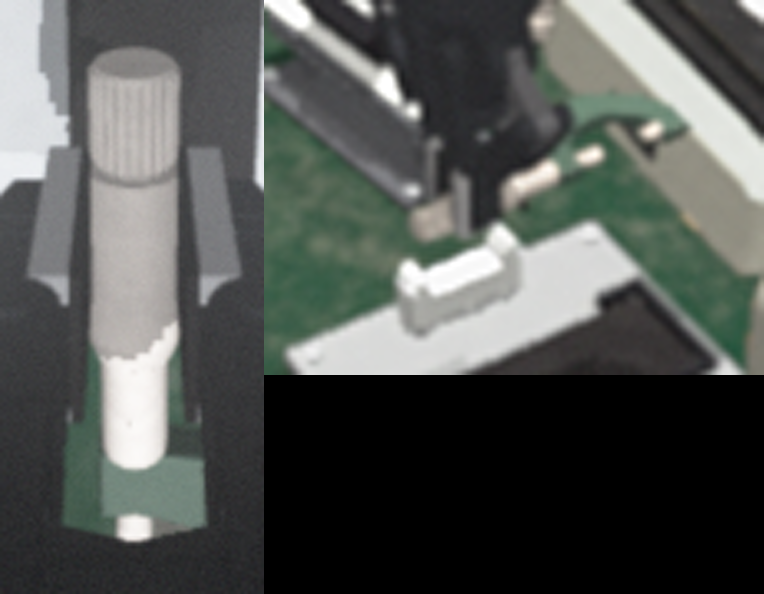

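The ratchet/thimble/sleeve boundaries at rows 215, 255, 306 and 341 match the level prediction to within about 2°. I'll lower gently with force monitoring.

Run:
```python
from h import *
import pickle
p=[.5308,.0157]
bot.move_linear([*p,.11],.12); bot.move_linear([*p,.090],.03); bot.wait(.2)
f0=readout.read_contact_force()[2]; z=.090
while z>.0855:
    z-=.0005; bot.move_linear([*p,z],.02); bot.wait(.05)
    df=readout.read_contact_force()[2]-f0
    if df>1.2: break
print("z",z,df,readout.read_ee_pos())
gripper_open(); print("open",readout.read_contact_force(),readout.read_finger_gap())
bot.move_linear([*p,.13],.08); bot.move_linear([*p,.23],.2)
inf={}
bot.reach([.48,.03,.24],R(np.pi)); bot.wait(.2); inf["w4"]=eyes.camera_info("wrist"); im=eyes.snapshot("wrist"); cv2.imwrite("pics/w4.png",im[:,:,::-1])
bot.reach([.56,.30,.26],R(np.pi+.22)); bot.wait(.2); inf["w5"]=eyes.camera_info("wrist"); im5=eyes.snapshot("wrist"); cv2.imwrite("pics/w5.png",im5[:,:,::-1])
pickle.dump(inf,open("inf5.pkl","wb"))
cv2.imwrite("pics/e.png",np.hstack([cv2.resize(im[130:330,180:390,::-1],(400,381)),cv2.resize(im5[60:270,200:420,::-1],(400,381))]))
print(readout.read_time_s())
```

```text
z 0.087 1.3464256937173493 [0.5309 0.0157 0.0871]
open [-0.5651 -0.036   0.2089] 0.0855264397028207
17.9667
```

View pics/e.png

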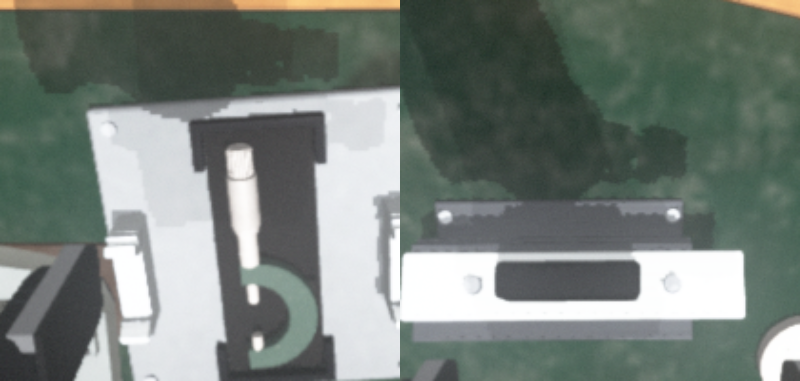

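The micrometer lies in the nest inside the corner rims. The rest and bar are now unobstructed, with the rib at about (292,214) in w5. I'll refine the bar pose from the white flat's contour.

Run:
```python
from meas import *
import pickle
i1=pickle.load(open("inf.pkl","rb"))["w1"]; i5=pickle.load(open("inf5.pkl","rb"))["w5"]
w5=cv2.imread("pics/w5.png"); hsv=cv2.cvtColor(w5,cv2.COLOR_BGR2HSV)
m=((hsv[...,2]>185)&(hsv[...,1]<40)).astype(np.uint8)
n,l,st,ce=cv2.connectedComponentsWithStats(m); k=[j for j in range(1,n) if l[190:245,190:400][l[190:245,190:400]==j].size>3000][0]; print(st[k])
cn=max(cv2.findContours((l==k).astype(np.uint8),cv2.RETR_EXTERNAL,cv2.CHAIN_APPROX_NONE)[0],key=cv2.contourArea)
C=cn.reshape(-1,2).astype(np.float32)
bx=cv2.boxPoints(cv2.minAreaRect(C)); q=cv2.approxPolyDP(cn,6,True).reshape(-1,2); print(bx.tolist(),q.tolist())
# edge lines -> corners
def edge(sel): v=cv2.fitLine(C[sel],cv2.DIST_HUBER,0,.01,.01).ravel(); return np.cross([v[2],v[3],1],[v[2]+v[0],v[3]+v[1],1])
x,y,w,h=st[k][:4]
xc=C[:,0]; yc=C[:,1]; mid=np.polyval(np.polyfit(xc,yc,1),xc); inn=(xc>x+12)&(xc<x+w-12)
top=edge(inn&(yc<y+h/2)); bot_=edge(inn&(yc>y+h/2))
iy=(yc>y+7)&(yc<y+h-8); L=edge((xc<x+10)&iy); Rr=edge((xc>x+w-10)&iy)
X=lambda a,b:(lambda r:r[:2]/r[2])(np.cross(a,b))
c5=np.array([X(top,L),X(top,Rr),X(bot_,Rr),X(bot_,L)]); c5+= [[-.5,-.5],[.5,-.5],[.5,.5],[-.5,.5]]; print(c5)
c1=np.array([(42,327),(690,196),(717,330),(52,461)])/4+[150,190]-[.4,.4]
x0=[.6,.28,.05,.22,.49]
rib=[]
for v in ([(i5,range(4),c5)],[(i1,range(4),c1),(i5,range(4),c5)]):
    r=barfit(v,x0); print(r.x,np.degrees(r.x[3:]),r.fun)
    rt=r.x[:3]+barR(*r.x[3:])@[0,0,.039]; print("rib top px",project(i5,rt),rt)
d=((hsv[...,2]<60)).astype(np.uint8); n,l,st,ce=cv2.connectedComponentsWithStats(d)
print("dark at rib",st[l[214,292]],ce[l[214,292]])
```

```text
[ 200  198  190   40 5353]
[[199.7066192626953, 199.02613830566406], [388.845458984375, 197.52503967285156], [389.1485595703125, 235.71311950683594], [200.00970458984375, 237.21421813964844]] [[388, 199], [203, 199], [200, 236], [388, 235]]
[[201.1081 199.1356]
 [387.8224 197.302 ]
 [390.0704 235.2486]
 [198.8496 237.2457]]
[0.5984 0.2804 0.0508 0.2289 0.5039] [13.1123 28.869 ] [-0.038   0.2522  0.234   0.1237 -0.1542 -0.1579 -0.0375 -0.2096]
rib top px [[291.4173 213.2055]] [0.5801 0.2762 0.085 ]
[0.5987 0.2805 0.0504 0.2267 0.5187] [12.987  29.7187] [-0.264  -0.1316 -0.0944 -0.8241 -0.0285  0.4655  0.1795  0.6922  0.323
  0.0884  0.0966  0.351  -0.2499 -0.0739  0.0412 -0.5059]
rib top px [[291.5444 212.6592]] [0.5799 0.2762 0.0843]
dark at rib [     0      0    640    400 219242] [321.549  179.6314]
```

The bar is at (0.5985, 0.2805, 0.0505) with yaw 13.05° and tilt 28°. The rib's projection and the height agree. Now for the bar.

Run:
```python
from meas import *
import pickle
B=barR(np.radians(13.05)); o=np.array([.5985,.2805,.0505]); bz=B[:,2]
Rt=np.c_[B[:,1],B[:,0],-B[:,2]]
g=o+bz*(.032+.0555); pre=g+bz*.07
print(g,pre,bot.inverse_kinematics(g,Rt))
bot.reach(pre,Rt); bot.move_linear(g,.08)
f0=np.array(readout.read_contact_force())
clamp(100); print("gap",readout.read_finger_gap(),readout.read_grasp_force(),np.array(readout.read_contact_force())-f0,readout.read_ee_pos()-g)
bot.move_linear(g+bz*.03,.05); bot.wait(.2); print("lift",readout.read_finger_gap(),readout.read_contact_force(),readout.read_moment())
up=g+bz*.03+[0,0,.09]; bot.move_linear(up,.15)
yt=np.radians(4.25)
bot.reach([.5754,.0295,.21],R(yt+np.pi/2)); bot.wait(.4)
print("over",readout.read_finger_gap(),readout.read_contact_force(),readout.read_moment(),readout.read_ee_pos(),readout.read_time_s())
i={"w6":eyes.camera_info("wrist")}; im=eyes.snapshot("wrist"); sd=eyes.snapshot("side"); pickle.dump(i,open("inf6.pkl","wb"))
cv2.imwrite("pics/w6.png",im[:,:,::-1]); cv2.imwrite("pics/side6.png",sd[:,:,::-1])
cv2.imwrite("pics/f.png",np.hstack([cv2.resize(im[:,100:540,::-1],(440,400)),cv2.resize(sd[140:300,260:404,::-1],(360,400),interpolation=cv2.INTER_CUBIC)]))
```

```text
[0.5585 0.2712 0.1278] [0.5265 0.2638 0.1896] [-0.9065  0.4465  0.4524  1.9525 -0.1479  0.3151 -0.1813]
gap 0.01621308287428918 98.28529000282288 [-4.4703 -1.9351  5.3877] [-0.0001 -0.      0.0004]
lift 0.01615537111106974 [ 0.147  -0.017  -3.2997] [-0.15    0.7264 -0.0843]
over 0.01655419432750456 [ 0.0556  0.3362 -3.1859] [-0.0393 -0.0073  0.0077] [0.5753 0.0304 0.2102] 24.175
```

View pics/f.png

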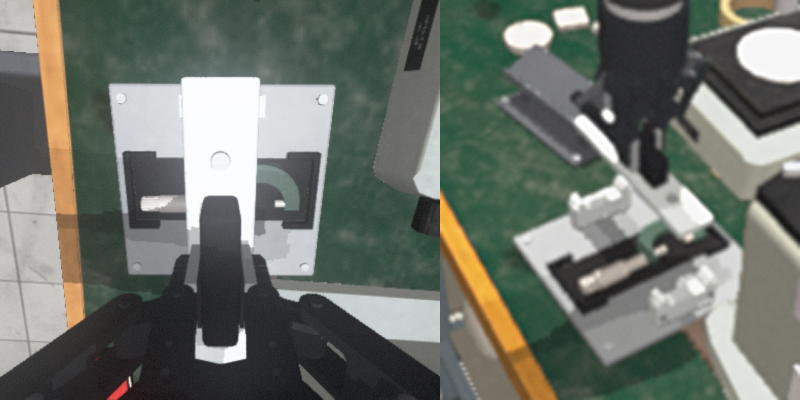

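Bar held and level over the tray, with the micrometer below. In w6 the bar is at columns 282–359, the support cheeks show at about (281,105) and (365,105), and the tray corners are visible. I'll recheck the tray centre and the bar in grip from this view.

Run:
```python
from meas import *
import pickle
i=pickle.load(open("inf6.pkl","rb"))["w6"]; im=cv2.imread("pics/w6.png")
c=np.array([(209,85),(435,85),(414,274),(228,275)]); s=sub(im,c); print(s.tolist())
P=onplane(i,s,.010); print(P[:,:2].tolist(),np.linalg.norm(np.roll(P,-1,0)-P,axis=1),P.mean(0))
e=P[1]+P[2]-P[0]-P[3]; print("yaw",np.degrees(np.arctan2(e[1],e[0])))
g=cv2.cvtColor(im,cv2.COLOR_BGR2GRAY)
# bar predicted top-face +y corners and rib
a=np.radians(4.25);Z=np.array([[np.cos(a),-np.sin(a),0],[np.sin(a),np.cos(a),0],[0,0,1]])
o=np.array([.5753,.0304,.2102-.0875])
print("pred bar +y corners",project(i,np.array([[-.018,.09,.01],[.018,.09,.01]])@Z.T+o),"meas",sub(im,[(282,77),(359,77)]))
print("rib end top",project(i,np.array([[0,.035,.039],[0,.065,.010]])@Z.T+o))
# support outer edges pred
T=np.array([.5754,.0295,0])
print("cheek outer @.032/.04",project(i,np.array([[-.033,.075,.032],[.033,.075,.032],[-.033,.075,.043],[.033,.075,.043]])@Z.T+T))
# mat edges
n=onplane(i,[(223,152),(420,152),(412,222),(232,228)],.018); print("rim",n[:,:2].tolist(),n.mean(0))
cv2.imwrite("pics/g.png",cv2.resize(im[60:260,200:440],None,fx=3,fy=3,interpolation=cv2.INTER_CUBIC))
```

```text
[[208.7820281982422, 83.6865234375], [434.4433898925781, 85.13716888427734], [412.1828308105469, 274.56317138671875], [228.53549194335938, 273.6053771972656]]
[[0.47691877876422734, 0.11301056014983576], [0.662508936819567, 0.12610572576408108], [0.6755536592973072, -0.0540458310118829], [0.48948706757657634, -0.06725799573336574]] [0.1861 0.1806 0.1865 0.1807] [0.5761 0.0295 0.01  ]
yaw 4.0488681200059995
pred bar +y corners [[280.1653  75.7445]
 [360.7737  75.9442]] meas [[281.1689  78.0815]
 [359.2821  78.3139]]
rib end top [[320.1437 214.5208]
 [320.329  132.7575]]
cheek outer @.032/.04 [[277.785  104.7541]
 [363.0275 104.9637]
 [275.8343 105.2917]
 [364.9837 105.5109]]
rim [[0.48944824301491907, 0.058739273344432505], [0.6580978743848456, 0.0716838809489013], [0.6625617851194047, 0.006572002957122888], [0.4959787964553111, -0.012348058266177242]] [0.5765 0.0312 0.018 ]
```

View pics/g.png

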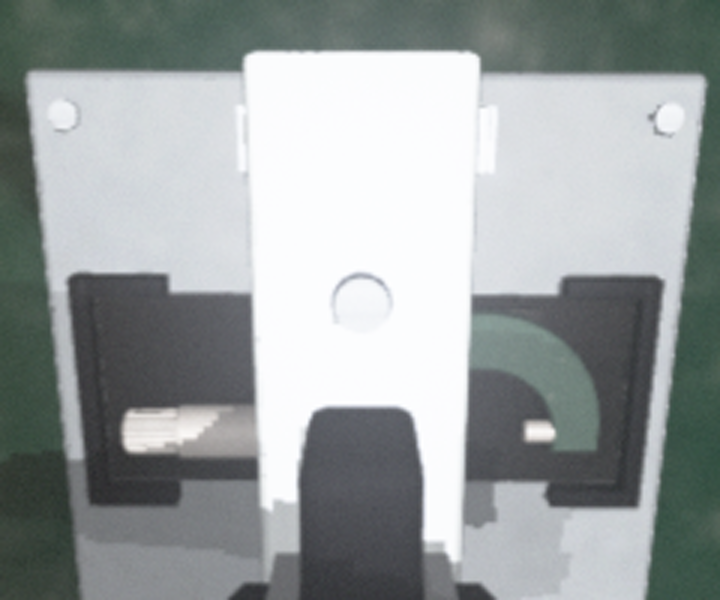

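The bar is straight in the grip. The visible cheek slivers (8 px left, 18 px right in the ×3 crop) put the support about 1.3 mm further in +x, and the corner fit agrees in direction. I'll correct to x = 0.5766, yaw 4.15°, and lower with force checks.

Run:
```python
from h import *
import pickle
p=[.5766,.0300]; Rr=R(np.radians(94.15))
bot.move_linear([*p,.15],.08,rot=Rr); bot.move_linear([*p,.136],.04); bot.wait(.3)
f0=np.array(readout.read_contact_force()); z=.136; print(f0,readout.read_ee_pos())
while z>.1165:
    z-=.0005; bot.move_linear([*p,z],.02); bot.wait(.05)
    d=np.array(readout.read_contact_force())-f0
    if np.linalg.norm(d)>1: print(round(z,4),d)
    if d[2]>4 or np.linalg.norm(d)>8: break
print("z",z,readout.read_ee_pos(),readout.read_moment(),readout.read_time_s())
sd=eyes.snapshot("side"); sc=eyes.snapshot("scene")
cv2.imwrite("pics/i.png",np.hstack([cv2.resize(sd[190:290,280:400,::-1],(400,333),interpolation=cv2.INTER_CUBIC),cv2.resize(sc[200:300,285:405,::-1],(400,333),interpolation=cv2.INTER_CUBIC)]))
```

```text
[ 0.0129 -0.5589 -2.2447] [0.5768 0.03   0.1362]
0.1355 [ 0.6887 -0.1401 -1.127 ]
0.1345 [ 0.3693  0.9203 -0.6925]
0.1335 [-0.22    0.9164 -0.7946]
0.131 [-0.323   0.6823 -0.7078]
0.13 [ 0.8294 -0.5269 -0.4798]
0.129 [ 0.0765 -0.2207 -1.2304]
0.128 [-0.5608  1.0251 -0.8142]
0.1265 [-1.0721  1.0393 -1.1614]
0.126 [ 0.5616  0.9381 -0.8829]
0.1245 [ 0.044   1.2791 -0.5335]
0.124 [-0.7504  0.5896 -0.7564]
0.1235 [-0.5423  0.9699 -1.1599]
0.1215 [-0.7235  0.9267 -1.1657]
0.121 [-0.3531  0.9334 -1.9244]
0.12 [ 0.3998  1.1666 -0.2701]
0.118 [-1.6227  0.2114  6.4179]
z 0.118 [0.5767 0.03   0.1186] [0.0143 0.3585 0.0511] 36.775
```

First contact came at TCP 0.1186, against 0.1195 expected for seated, with no side load on the way down. Release, retreat and check.

Run:
```python
from h import *
import pickle
p=[.5767,.0300]
gripper_open(); print(readout.read_contact_force())
bot.move_linear([*p,.145],.06); bot.move_linear([*p,.25],.2)
bot.reach([.5,.05,.24],R(np.pi)); bot.wait(.2)
i=eyes.camera_info("wrist"); im=eyes.snapshot("wrist"); cv2.imwrite("pics/w7.png",im[:,:,::-1]); pickle.dump(i,open("inf7.pkl","wb"))
bot.reach([.4,.25,.32],R(np.pi)); sd=eyes.snapshot("side"); cv2.imwrite("pics/side7.png",sd[:,:,::-1]); 
cv2.imwrite("pics/j.png",np.hstack([cv2.resize(im[140:335,190:395,::-1],(420,400),interpolation=cv2.INTER_CUBIC),cv2.resize(sd[190:300,275:380,::-1],(380,400),interpolation=cv2.INTER_CUBIC)]))
print(readout.read_time_s())
```

```text
[ 0.1015  0.1303 -0.8763]
41.2833
```

View pics/j.png

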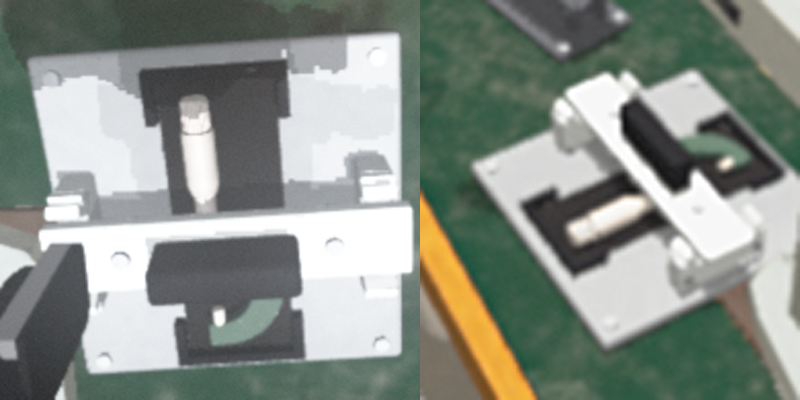

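Run:
```python
from meas import *
import pickle
i=pickle.load(open("inf7.pkl","rb")); im=cv2.imread("pics/w7.png")
s=sub(im,np.array([(42,230),(411,205),(412,272)])/[420/205,400/195]+[190,140]); print(s)
P=onplane(i,s,.042); print(P,np.linalg.norm(P[0]-P[1]),np.linalg.norm(P[2]-P[1]),"centre",(P[0]+P[2])/2,"yaw",np.degrees(np.arctan2(-(P[1]-P[0])[0],(P[1]-P[0])[1])))
```

```text
[[208.6107 252.1287]
 [390.6964 240.6306]
 [390.4665 272.3969]]
[[ 0.5644 -0.0599  0.042 ]
 [ 0.5519  0.1177  0.042 ]
 [ 0.5873  0.1201  0.042 ]] 0.17802462623430565 0.0354382687889864 centre [0.5759 0.0301 0.042 ] yaw 4.032641419962849
```

The bar's top plane at z = 0.042 gives the right size. Its centre (0.5759, 0.0301) and yaw 4.03° match the tray, so I'm handing in.

```bash
python3 -c "
from cell import bot; print(bot.close_job())"
```

```text
the job is handed in; nothing more can be done
None
```

The micrometer is flat in the nest inside the corner rims, and the bar is across both supports, rib up, with its measured centre within about 1 mm of the tray's; the job was handed in at about 41 s.

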